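# Unclamp the vial carrier and hold it level above its dock

### The arm

A 6-joint arm with a two-finger parallel gripper is mounted at the origin on a cart in front of the work surface, level with it; the furniture and walls round the work are solid. World frame = base frame: x ahead of the robot, y to its left, z up, the work surface at z = 0. Lengths are in m, angles in degrees, forces in N, time in s.
With the tool pointing down it reaches from about 0.35 to 0.875 m from the base axis. Payload 4.2 kg.
Tool frame: the origin (TCP) lies at the centre of the arm's flange, where the gripper is bolted on; the fingertips stand 182 mm ahead of it and the grasp point (between the pads) lies 164 mm ahead of it (r.nose_length is the distance from the TCP to the fingertips, in m); z points along the fingers, y is the line along which they close (so a half turn about z gives the same grasp; the last joint's range is limited). The gripper opens to 87 mm and grips with 3 to 60 N. Pads are 19 mm wide; open, the fingers measure 117 mm over their backs; the gripper's body (75 mm by 190 mm) begins 51 mm behind the grasp point.
Start: joints at [91.937, 22.042, 0.453, 0, -68.411, -14.817], TCP at [0.139, 0.609, 0.405] pointing down, gripper open.
Joint ranges: [-179.83, 179.83], [-69.29, 118.12], [-61.27, 80.66], [-181.25, 117.63], [-171.15, -9.14], [-177.46, 177.46]. Speed limits (degrees/s): [159.86, 159.86, 180, 180, 180, 180].

### API

Orientations are given as a 3x3 rotation matrix whose columns are the frame's x, y, z axes.
In Python, from station import r, vision gives the robot as it stands. The module is installed in compiled form; this text tells all that it offers.
- The arm moves only by the shell command python3 -m creep 'ROWS'. ROWS is JSON, a list of rows, each a list of 7 numbers: the opening, from -1 (shut) to 1 (fully open), then the shift along the tool's x, y, z in mm, then the turn, a rotation vector about the tool's x, y, z in degrees. A call has 1 to 8 rows; each row is the pose to reach, as a shift and turn from the pose commanded when the call began, along the tool's axes at that moment; what a row does not reach only later rows make up. A row lasts 1/12 s, in which the tool goes at most 41.7 mm and 7.16 degrees, less where a joint would pass 70% of its speed; a pose out of reach is approached as far as the arm can. A call with a gripper value outside its range is refused whole. The fingers move at their own pace and stop on an object; the grip force is fixed at half the most. Time passes only in rows, so rows that repeat a pose let the fingers close. It gives the time, the measured TCP pose, the force, the opening and the grip force at its end, in the units of the state.
- r.sense(): the state, without advancing time (a new reading comes with each control period).
- vision.capture(name): name is "side" or "top"; returns (picture, depth): 400x640x3 uint8, red, green, blue; 400x640 float32, m along the optical axis (not along the pixel's ray), 0 where there is no reading.
- vision.camera_model(name): a dict with "vertical_fov" (degrees; the focal length in pixels is half the picture's height over the tangent of half this angle, whatever the lens; pixels are square), "cx", "cy" (the principal point, pixels), "distortion" ([k1, k2, p1, p2, k3] as OpenCV has them; the pictures are not rectified), "extrinsics" (4x4, takes a point from camera to world coordinates). Camera axes: x right, y down, z forward; pixel columns grow to the right and rows downward; lengths in m; the calibration is good to about 2 mm. A picture is of the moment at which its call begins. camera_model takes no time and is no camera call.
- r.finish_job(): hands the job in; it is judged then, once.
Trained networks look in the newest picture that a camera, given by its name, has taken for a name from the list of things; names that differ only in an ending like _2 or _b are one class to them, and where a whole thing is asked for, a point or a joint stands for the part that bears it (a point fixed in the world has none). Each returns a list of dicts, best first, with "conf" (0 to 1); they miss things now and then, are a little off and sometimes report something else, mostly with a low value. They report only what shows in the picture. A call takes as long as a camera call.
- vision.find_in(camera, thing): "uv" ([column, row] in pixels, amid what is visible of it).
- vision.cut_out(camera, thing): "region" (400x640 bool, what is visible of it) and "uv" ([column, row] in pixels, amid what is visible of it).
The state is a dict: "time_s": time; "joints": joint angles; "joint_velocities": joint speeds; "effort": joint torques, N m; "tcp_pos": TCP position; "ee_rot": TCP orientation; "wrist_force": force on the tool from outside, world axes, zero at the start; "moment": the same for the moment, N m; "gripper_width": opening from 0.0 (shut) to 1.0 (fully open); "gripper_force": force on a finger pad.
Only numpy, scipy, OpenCV 4.12 (cv2) and the standard library are available. Lean on these libraries where they do the work, as an engineer would, in place of code of your own. Each camera call takes 0.05 s, during which the arm holds its last target. There are 200 camera calls.

### The job

The vial carrier is clamped in its dock: flip the dock's cam lever right over to its other side to free it. Then take the carrier by the bar on top, lift it straight up until it hangs about 10 cm above the dock's seat, and keep it there level and still with all four vials standing in their wells, leaving everything else on the worktop where it is. Finish while still holding the carrier in the air: do not put it down or let go.

Things in the scene. Friction and masses are not known exactly. Their poses are not given: they have to be found in the camera images.
- dock: metal dock fixed to the worktop: plate 110 x 290 x 10 mm (y from -125 to +165 mm) with low rails, a clamp jaw at each end (up to 37 mm above the worktop) and the cam lever. Origin on the worktop under the middle of the carrier's seat. x points away from the robot (turned up to 0.32 rad), y along the plate towards the cam lever, z up
- cam_lever (a joint): lever angle, rad: 0 clamped, leaning 0.5 rad from vertical to the dock's -x (to the robot); 1.0 free (end stop), leaning 0.5 rad to +x. 10 mm rod; axle parallel to dock y, at dock x 0, 40 mm above the worktop; rod at dock y +129 mm. Starts at 0 to 0.08, friction 0.05 N m, stays where left. The jaws reach 8 mm over the carrier's end ledges at 0, are clear from about 0.7, drawn back 14 mm at 1.0
- lever_knob (a point): centre of the black 20 mm ball on the end of the cam lever, 62 mm from the axle; 94 mm above the worktop when clamped, 102 mm at the top of its swing
- carrier_handle (a point): centre of the vial carrier's grip bar: steel, 14 mm wide (x), 62 long (y), 12 high, on two 10 mm posts at y -22 and +22 mm. Carrier: loose white block with four wells, foot 66 x 140 x 8 mm, block 66 x 116 x 20 mm on it, 0.3 kg, centre of mass below the bar. Bar centre 88 mm above the underside, 98 mm above the worktop while docked (axes then parallel to the dock's); 2 mm play
- dock_seat (a point): middle of the dock's seat, the top of its base plate, 10 mm above the worktop; the carrier's underside rests there
- vial_0: small closed vial, 12 mm diameter, 34 mm high, origin at its foot; stands loose in the carrier's well 0 and sticks 16 mm out of the block
- well_0 (a point): floor of carrier well 0 (14.5 mm square, 20 mm deep), at x = -17, y = -40 mm from the carrier's middle
- vial_1: small closed vial, 12 mm diameter, 34 mm high, origin at its foot; stands loose in the carrier's well 1 and sticks 16 mm out of the block
- well_1 (a point): floor of carrier well 1 (14.5 mm square, 20 mm deep), at x = +17, y = -40 mm from the carrier's middle
- vial_2: small closed vial, 12 mm diameter, 34 mm high, origin at its foot; stands loose in the carrier's well 2 and sticks 16 mm out of the block
- well_2 (a point): floor of carrier well 2 (14.5 mm square, 20 mm deep), at x = -17, y = +40 mm from the carrier's middle
- vial_3: small closed vial, 12 mm diameter, 34 mm high, origin at its foot; stands loose in the carrier's well 3 and sticks 16 mm out of the block
- well_3 (a point): floor of carrier well 3 (14.5 mm square, 20 mm deep), at x = +17, y = +40 mm from the carrier's middle
- film_roll: bystander, not to be disturbed: standing roll of white film, 62 mm diameter, 50 mm high; origin under its middle
- timer: bystander, not to be disturbed: bench timer, 68 x 68 x 21 mm; origin under its middle
- pen: bystander, not to be disturbed: marker pen lying flat, 137 mm long, 14 mm thick; origin under its middle
- beaker: bystander, not to be disturbed: clear open beaker, 71 mm diameter, 92 mm high; origin under its middle
- stopper_bottle: bystander, not to be disturbed: clear bottle with a stopper, 60 mm diameter, 149 mm high; origin under its middle
- dropper: bystander, not to be disturbed: white bottle with a thin nozzle, 70 mm diameter, 192 mm high; origin under its middle

How it is judged (in metres and radians):
On the way, in this order (a step that is already met when the one before it is completed fails the run):
1. the cam lever is flipped over while the carrier still sits in the dock (value of joint cam_lever above 0.83 rad and z of carrier_handle in the frame of dock below 0.11 m), for 0.2 s.
2. the carrier is lifted clear of the dock by the fingers (z of carrier_handle in the frame of dock above 0.148 m and contact force between carrier and dock below 0.05 N and contact force between carrier and the fingers above 1 N), for 0.2 s.
At the end, for the whole second after the job is handed in: Fingers hold the carrier, underside 6 to 15 cm above the seat, within 5 cm horizontally of its middle, tilt under 0.1 rad, at rest (under 2 cm/s, 0.15 rad/s), not touching the dock; lever beyond 0.83 rad; every vial foot within 8 mm of its well floor (z of carrier_handle in the frame of dock between 0.158 and 0.248 m and horizontal distance between carrier_handle and dock_seat below 0.05 m and angle between carrier_handle's own z axis and vertical below 0.1 rad and linear speed of carrier below 0.02 m/s and angular speed of carrier below 0.15 rad/s and contact force between carrier and the fingers above 1 N and contact force between carrier and dock below 0.05 N and value of joint cam_lever above 0.83 rad and distance between vial_0 and well_0 below 0.008 m and distance between vial_1 and well_1 below 0.008 m and distance between vial_2 and well_2 below 0.008 m and distance between vial_3 and well_3 below 0.008 m); the arm keeps its last pose, push and grip.
It fails at once if the carrier is tipped by more than 0.25 rad (angle between carrier_handle's own z axis and vertical above 0.25 rad).
It fails at once if a vial leaves its well (distance between vial_0 and well_0 above 0.015 m or distance between vial_1 and well_1 above 0.015 m or distance between vial_2 and well_2 above 0.015 m or distance between vial_3 and well_3 above 0.015 m).
It fails at once if a bystander is moved by more than 2 cm (distance of any of film_roll, timer, pen, beaker, stopper_bottle, dropper from where it was at the start of the episode above 0.02 m).
It also fails if it takes over 45 s, if anything falls off the work surface, if the arm or the gripper's body presses on something with over 40 N, if the wrist force passes 120 N, or if a joint passes its speed limit or range.

## Working session

There is one attempt and no reset: what is moved stays moved. The work goes in short steps, Python scripts to look and compute and a shell command to move; the robot and the scene stay as the last step left them, time stands still between calls to the robot, and variables do not carry over. Pictures are saved under pics/ and viewed, at most 10 in all, crops included, and the job is handed in when it is done.

```bash
mkdir -p pics
cat > h.py <<'E'
import numpy as np, cv2
from station import r, vision
def K(n):
    m=vision.camera_model(n); f=200/np.tan(np.radians(m["vertical_fov"])/2)
    return np.array([[f,0,m["cx"]],[0,f,m["cy"]],[0,0,1]]),np.array(m["distortion"],float),np.array(m["extrinsics"])
def world(n,uv,d):
    k,D,T=K(n); p=cv2.undistortPoints(np.array(uv,float).reshape(-1,1,2),k,D).reshape(-1,2)
    d=np.asarray(d,float).reshape(-1,1); return (np.c_[p*d,d])@T[:3,:3].T+T[:3,3]
def onplane(n,uv,z):
    k,D,T=K(n); a=world(n,uv,np.ones(len(np.atleast_2d(uv)))); o=T[:3,3]; v=a-o
    return o+v*((z-o[2])/v[:,2:3])
def cloud(n,reg,dep):
    vv,uu=np.nonzero(reg&(dep>0)); return world(n,np.c_[uu,vv],dep[vv,uu])
def proj(n,P):
    k,D,T=K(n); R=T[:3,:3].T
    return cv2.projectPoints(np.array(P,float).reshape(-1,1,3),cv2.Rodrigues(R)[0],-R@T[:3,3],k,D)[0].reshape(-1,2)
E
python3 - <<'E'
from h import *
for n in("top","side"):
    im,d=vision.capture(n); cv2.imwrite(f"pics/{n}0.png",im[:,:,::-1])
    print(n,K(n)[2].round(3).tolist())
    for t in("dock","lever_knob","carrier_handle"):
        for o in vision.cut_out(n,t)[:1]:
            P=cloud(n,o["region"],d); print(t,round(o["conf"],2),np.round(o["uv"]),len(P),np.median(P,0).round(3) if len(P) else 0, P.min(0).round(3),P.max(0).round(3), onplane(n,o["uv"],.094).round(3))
s=r.sense(); print(s["time_s"],s["tcp_pos"],np.round(s["ee_rot"],3).tolist())
E
```

```text
top [[0.009, -0.99, 0.137, 0.307], [-0.999, -0.013, -0.029, -0.142], [0.031, -0.137, -0.99, 1.261], [0.0, 0.0, 0.0, 1.0]]
dock 0.6 [273. 186.] 2396 [ 0.531 -0.055  0.012] [ 0.454 -0.238 -0.006] [0.629 0.058 0.11 ] [[ 0.512 -0.049  0.094]]
carrier_handle 0.81 [296. 174.] 1110 [ 0.543 -0.111  0.039] [ 0.499 -0.182  0.005] [ 0.6   -0.036  0.109] [[ 0.545 -0.112  0.094]]
side [[-0.973, -0.11, 0.203, 0.301], [-0.23, 0.41, -0.882, 0.669], [0.014, -0.905, -0.424, 0.491], [0.0, 0.0, 0.0, 1.0]]
dock 0.98 [283. 247.] 2177 [0.511 0.007 0.011] [ 0.449 -0.226  0.   ] [0.628 0.064 0.107] [[0.482 0.096 0.094]]
lever_knob 0.53 [287. 236.] 241 [0.498 0.016 0.057] [ 0.473 -0.146  0.01 ] [0.524 0.03  0.107] [[0.486 0.059 0.094]]
carrier_handle 0.83 [281. 220.] 621 [ 0.544 -0.086  0.039] [ 0.503 -0.187  0.01 ] [ 0.608 -0.042  0.107] [[ 0.517 -0.004  0.094]]
0.4 [0.13928428 0.60923385 0.40457527] [[0.975, -0.223, -0.0], [-0.223, -0.975, -0.0], [0.0, 0.0, -1.0]]
```

View pics/top0.png

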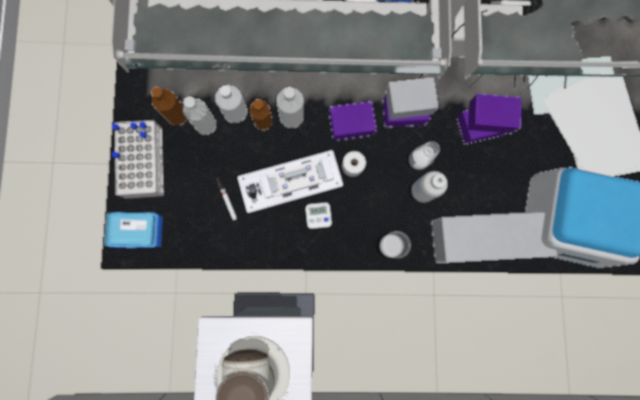

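View pics/side0.png

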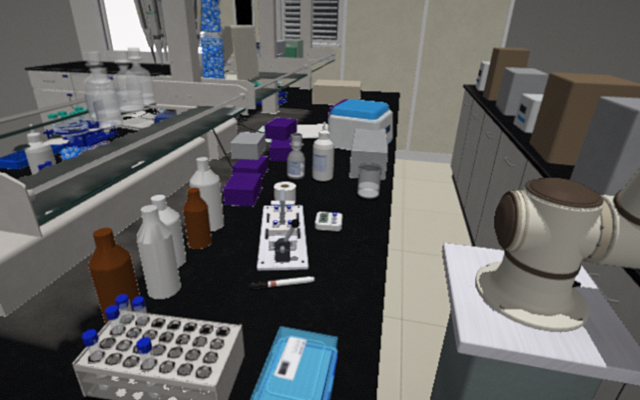

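The top view shows the dock spanning about (240,195) to (340,168), with the lever on its left end at about (253,188). The pen lies at (226,198), the timer at (318,215) and the film roll at (354,163). The side view shows the lever in front at (283,245).

```bash
cat > fit.py <<'E'
from h import *
import sys
def rect(P):
    c,(w,h),a=cv2.minAreaRect(P[:,:2].astype(np.float32)); 
    b=cv2.boxPoints((c,(w,h),a)); e=max([b[1]-b[0],b[2]-b[1]],key=np.linalg.norm)
    if e[1]<0:e=-e
    return np.array(c),sorted((w,h)),np.degrees(np.arctan2(-e[0],e[1]))
out=[]
for n in("top","side"):
    im,d=vision.capture(n)
    P=cloud(n,np.ones(d.shape,bool),d); m=(P[:,0]>.42)&(P[:,0]<.66)&(P[:,1]>-.26)&(P[:,1]<.08)
    P=P[m]
    vv,uu=np.nonzero(d>0); col=im[vv,uu][m].astype(int)
    pl=P[(P[:,2]>.004)&(P[:,2]<.05)&(col.min(1)>110)]
    c,s,a=rect(pl); print(n,"plate",c.round(3),np.round(s,3),a.round(1),len(pl))
    for lo in(.075,.085,.09):
        hi=P[P[:,2]>lo]; print(lo,len(hi))
        for nm,q in(("knob",hi[hi[:,1]>-.03]),("bar",hi[hi[:,1]<-.03])):
            if len(q)>4: print(nm,rect(q),q.mean(0).round(3),q[:,2].max().round(3))
    if n=="top": cv2.imwrite("pics/topcrop.png",cv2.resize(im[120:240,200:360,::-1],None,fx=5,fy=5,interpolation=cv2.INTER_CUBIC))
E
python3 fit.py
```

```text
top plate [ 0.53  -0.091] [0.216 0.336] -1.9 3868
0.075 170
knob (array([0.4832201 , 0.00606172]), [0.019649246707558632, 0.02030882053077221], np.float32(-35.697468)) [0.482 0.005 0.102] 0.111
bar (array([ 0.54655451, -0.10967038]), [0.014066176488995552, 0.06108899414539337], np.float32(16.62631)) [ 0.546 -0.11   0.103] 0.111
0.085 165
knob (array([0.48207858, 0.00498933]), [0.016958480700850487, 0.017980508506298065], np.float32(27.840494)) [0.481 0.004 0.103] 0.111
bar (array([ 0.54655451, -0.10967038]), [0.014066176488995552, 0.06108899414539337], np.float32(16.62631)) [ 0.546 -0.11   0.104] 0.111
0.09 165
knob (array([0.48207858, 0.00498933]), [0.016958480700850487, 0.017980508506298065], np.float32(27.840494)) [0.481 0.004 0.103] 0.111
bar (array([ 0.54655451, -0.10967038]), [0.014066176488995552, 0.06108899414539337], np.float32(16.62631)) [ 0.546 -0.11   0.104] 0.111
side plate [ 0.529 -0.091] [0.214 0.336] -1.6 2625
0.075 207
knob (array([0.48515886, 0.01272915]), [0.013084220699965954, 0.025853998959064484], np.float32(-74.5221)) [0.485 0.012 0.094] 0.106
bar (array([ 0.54727393, -0.10679846]), [0.012532830238342285, 0.061930205672979355], np.float32(17.364845)) [ 0.544 -0.095  0.098] 0.106
0.085 168
knob (array([0.4820058 , 0.01185605]), [0.013084220699965954, 0.01931062340736389], np.float32(-74.52211)) [0.483 0.012 0.098] 0.106
bar (array([ 0.54727393, -0.10679846]), [0.012532830238342285, 0.061930205672979355], np.float32(17.364845)) [ 0.544 -0.097  0.101] 0.106
0.09 154
knob (array([0.48196599, 0.01184502]), [0.013084220699965954, 0.019227949902415276], np.float32(-74.5221)) [0.482 0.012 0.099] 0.106
bar (array([ 0.54727393, -0.10679846]), [0.012532830238342285, 0.061930205672979355], np.float32(17.364845)) [ 0.545 -0.098  0.102] 0.106
```

View pics/topcrop.png

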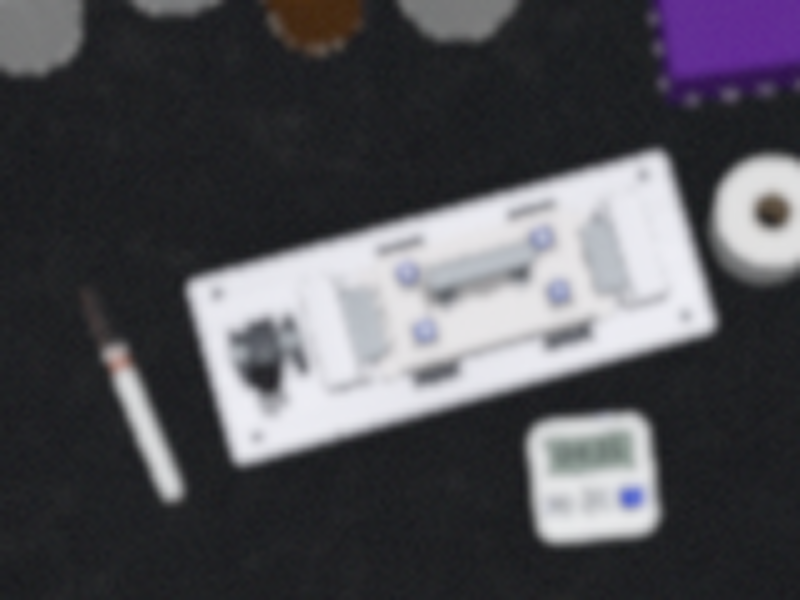

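```bash
cat > go.py <<'E'
# usage: go.py localx localy tipz : shift/turn in tool axes to dock-frame target
from h import *
import sys
from scipy.spatial.transform import Rotation as Ro
C=np.array([.546,-.109]);a=np.radians(16.5)
lx,ly,tz=map(float,sys.argv[1:4]); s=r.sense(); p=np.array(s["tcp_pos"]);R=np.array(s["ee_rot"])
u=np.array([np.cos(a),np.sin(a)]);v=np.array([-u[1],u[0]])
t=np.r_[C+lx*u+ly*v,tz+.182]
y=-np.r_[u,0];z=np.array([0,0,-1.]);Rt=np.c_[np.cross(y,z),y,z]
print("shift mm",(R.T@(t-p)*1000).round(1),"turn",np.degrees(Ro.from_matrix(R.T@Rt).as_rotvec()).round(2))
d=(p[:2]-C);print("now local",d@u,d@v,"tip",p[2]-.182,"t",s["time_s"],"F",np.round(s["wrist_force"],1),"q",np.round(s["joints"]),"w",s["gripper_width"])
E
python3 -m creep '[[-1,20,25,0,0,0,0],[-1,45,56,0,0,0,0],[-1,70,88,0,0,0,0],[-1,95,119,0,0,0,0],[-1,120,150,0,0,0,0],[-1,145,181,0,0,0,0],[-1,170,212,0,0,0,0],[-1,190,237,0,0,0,0]]'; python3 go.py -.075 .129 .223
```

```text
time_s: 1.17
tcp_pos: [0.2721, 0.3332, 0.405]
ee_rot: [[0.975, -0.223, 0.0], [-0.223, -0.975, 0.0], [-0.0, -0.0, -1.0]]
wrist_force: [0.3, -0.2, 1.1]
gripper_width: 0.479
gripper_force: 0.0
shift mm [ 2.370e+02  2.943e+02 -1.000e-01] turn [-2.00e-02  1.00e-02  6.06e+01]
now local -0.13700679800234944 0.5017960153427424 tip 0.22302332444311762 t 1.1667 F [ 0.3 -0.2  1.1] q [ 73.   3. -25.  -0. -62.   5.] w 0.47854950547030406
```

```bash
python3 -m creep '[[-1,20,25,0,0,0,7],[-1,45,56,0,0,0,14],[-1,70,87,0,0,0,21],[-1,95,118,0,0,0,28],[-1,120,149,0,0,0,35],[-1,145,180,0,0,0,42],[-1,170,211,0,0,0,49],[-1,190,236,0,0,0,56]]'; python3 go.py -.075 .129 .15
```

```text
time_s: 1.83
tcp_pos: [0.4046, 0.0611, 0.4053]
ee_rot: [[0.354, -0.935, 0.001], [-0.935, -0.354, 0.001], [-0.0, -0.001, -1.0]]
wrist_force: [0.7, 0.7, -0.1]
gripper_width: 0.009
gripper_force: 0.0
shift mm [74.9 -6.6 73.3] turn [-0.07  0.01  4.23]
now local -0.08722920732093631 0.20323214473778017 tip 0.22325828050276902 t 1.8333 F [ 0.7  0.7 -0.1] q [ 32.   0. -27.   0. -62. -11.] w 0.009449649970933748
```

```bash
python3 -m creep '[[-1,25,-2,20,0,0,2],[-1,50,-4,45,0,0,4.2],[-1,70,-6,70,0,0,4.2],[-1,75,-7,105,0,0,4.2],[-1,75,-7,125,0,0,4.2],[-1,75,-7,137,0,0,4.2],[-1,75,-7,137,0,0,4.2]]'; python3 go.py -.055 .129 .086
python3 - <<'E'
from h import *
im,d=vision.capture("side");cv2.imwrite("pics/s1.png",cv2.resize(im[140:290,200:380,::-1],None,fx=4,fy=4,interpolation=cv2.INTER_CUBIC))
E
```

```text
time_s: 2.42
tcp_pos: [0.437, -0.0046, 0.2653]
ee_rot: [[0.29, -0.957, -0.006], [-0.957, -0.29, -0.002], [-0.0, 0.006, -1.0]]
wrist_force: [0.4, -0.3, -0.1]
gripper_width: -0.0
gripper_force: 0.0
shift mm [  2.2 -19.8  -2.8] turn [ 0.36 -0.    0.34]
now local -0.07483821722146869 0.13107340553368269 tip 0.08327923414434452 t 2.4167 F [ 0.4 -0.3 -0.1] q [ 21.  14. -36.  -0. -41.  -4.] w -0.00040872206342282215
```

View pics/s1.png

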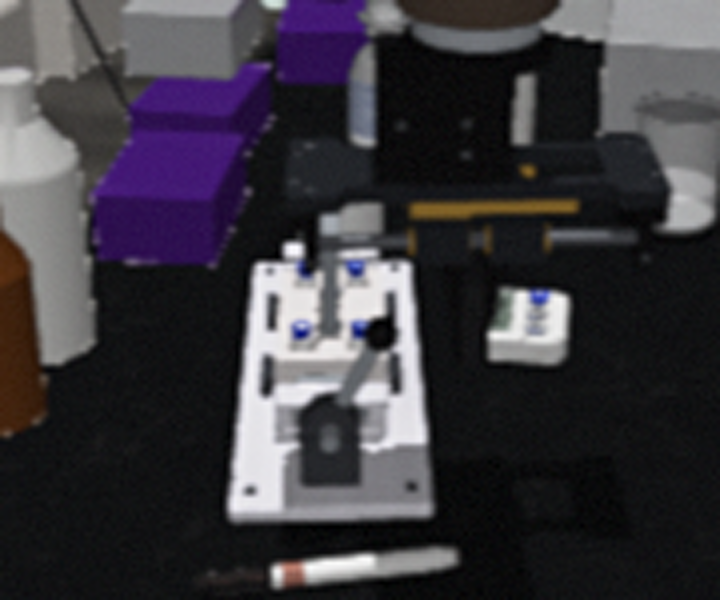

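The lever knob is at crop (380,330), leaning towards the robot. The closed fingers are to its right at about (470,330), at the same depth, so the push line is good.

```bash
python3 -m creep '[[-1,2,-8,-2,0,0,0.3],[-1,2,-18,-2,0,0,0.3],[-1,2,-28,-2,0,0,0.3],[-1,2,-38,-2,0,0,0.3],[-1,2,-48,-2,0,0,0.3],[-1,2,-58,-2,0,0,0.3],[-1,2,-68,-2,0,0,0.3],[-1,2,-74,-2,0,0,0.3]]'; python3 go.py .005 .129 .086
python3 - <<'E'
from h import *
im,d=vision.capture("side");cv2.imwrite("pics/s2.png",cv2.resize(im[140:290,200:380,::-1],None,fx=4,fy=4,interpolation=cv2.INTER_CUBIC))
E
```

```text
time_s: 3.13
tcp_pos: [0.5106, 0.0161, 0.2695]
ee_rot: [[0.286, -0.958, 0.0], [-0.958, -0.286, 0.0], [-0.0, -0.0, -1.0]]
wrist_force: [-0.9, -0.4, -1.9]
gripper_width: 0.002
gripper_force: 0.7
shift mm [ 1.  -3.4  1.5] turn [-0.01  0.    0.12]
now local 0.0015671375693364561 0.1300405107688878 tip 0.0874682451171852 t 3.1333 F [-0.9 -0.4 -1.9] q [ 20.  19. -26.  -0. -45.  -3.] w 0.0022927922236748634
```

View pics/s2.png

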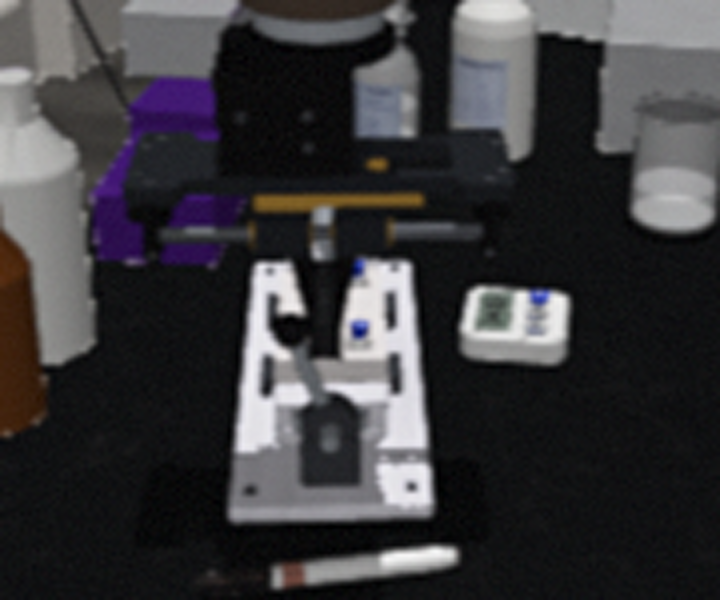

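The lever now leans the other way, with the knob at crop (292,328), about 0.9 rad. I'll push a few millimetres more, then back off and rise.

```bash
python3 -m creep '[[-1,0,-3,0,0,0,0],[-1,0,-6,0,0,0,0],[-1,0,-6,0,0,0,0],[-1,0,0,0,0,0,0],[-1,0,10,-10,0,0,0],[-1,0,10,-40,0,0,0],[0.2,0,10,-65,0,0,0],[0.2,0,10,-65,0,0,0]]'; python3 go.py 0 0 .15
python3 - <<'E'
from h import *
im,d=vision.capture("side");cv2.imwrite("pics/s3.png",cv2.resize(im[140:290,200:380,::-1],None,fx=4,fy=4,interpolation=cv2.INTER_CUBIC))
C=np.array([.546,-.109]);a=np.radians(16.5);u=np.array([np.cos(a),np.sin(a)]);v=np.array([-u[1],u[0]])
for n in("side","top"):
    im,d=vision.capture(n); P=cloud(n,np.ones(d.shape,bool),d); L=np.c_[(P[:,:2]-C)@u,(P[:,:2]-C)@v,P[:,2]]
    for nm,lo,hi,z in(("knob",.11,.15,.08),("bar",-.035,.035,.085)):
        q=L[(abs(L[:,0])<.06)&(L[:,1]>lo)&(L[:,1]<hi)&(L[:,2]>z)&(L[:,2]<.113)]
        if len(q):print(n,nm,len(q),q.mean(0).round(3),q.min(0).round(3),q.max(0).round(3))
E
```

```text
time_s: 3.85
tcp_pos: [0.5007, 0.0129, 0.3403]
ee_rot: [[0.288, -0.958, 0.012], [-0.958, -0.288, 0.002], [0.001, -0.012, -1.0]]
wrist_force: [0.2, 0.1, 1.1]
gripper_width: 0.089
gripper_force: 0.0
shift mm [129.8  -8.2   8.6] turn [-0.69 -0.07  0.21]
now local -0.008769049630075652 0.1297786927928747 tip 0.15830612535688032 t 3.85 F [0.2 0.1 1.1] q [ 20.  13. -22.   0. -54.  -3.] w 0.08906858651738306
side knob 89 [0.025 0.134 0.097] [0.015 0.127 0.08 ] [0.035 0.14  0.109]
side bar 60 [-0.     0.016  0.099] [-0.004 -0.025  0.085] [0.008 0.033 0.106]
top bar 122 [-0.    -0.001  0.104] [-0.007 -0.031  0.091] [0.008 0.03  0.109]
```

View pics/s3.png

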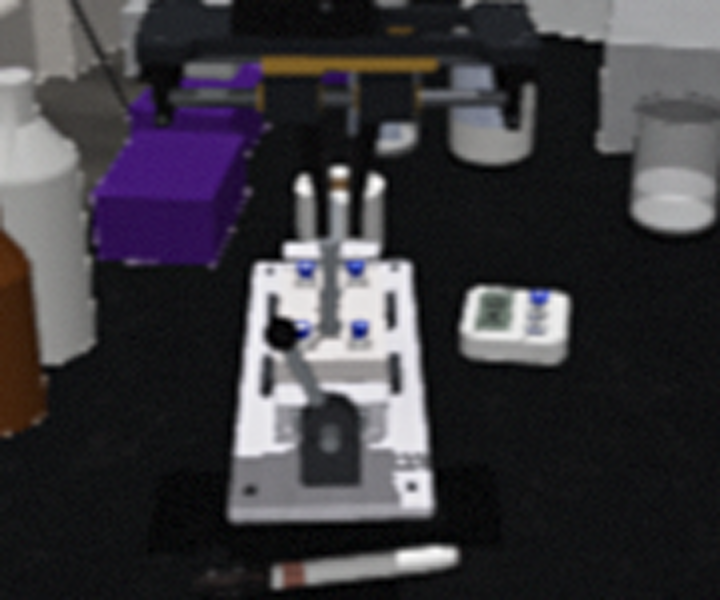

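The lever is fully over: the knob is at crop (280,332), mirror-symmetric to its start. The bar is confirmed at the dock origin. Next I go over the bar and descend.

```bash
python3 -m creep '[[0.2,25,-2,0,0,0,0],[0.2,60,-4,0,0,0,0],[0.2,95,-7,0,0,0,0],[0.2,120,-8,0,0,0,0],[0.2,130,-8,0,0,0,0.2],[0.2,130,-8,0,0,0,0.2],[0.2,130,-8,0,0,0,0.2]]'; python3 go.py 0 0 .081
```

```text
time_s: 4.58
tcp_pos: [0.544, -0.1097, 0.3335]
ee_rot: [[0.281, -0.96, -0.003], [-0.96, -0.281, 0.0], [-0.001, 0.002, -1.0]]
wrist_force: [0.7, 0.1, -0.1]
gripper_width: 0.591
gripper_force: 0.0
shift mm [-0.  -2.3 70.5] turn [ 0.13  0.05 -0.16]
now local -0.002090272113824678 -0.00010704938934675331 tip 0.15146615368216915 t 4.5833 F [ 0.7  0.1 -0.1] q [  5.  19. -15.  -0. -56.  11.] w 0.5907070355169568
```

```bash
python3 -m creep '[[0.2,0,-2,15,0,0,0],[0.2,0,-2,35,0,0,0],[0.2,0,-2,52,0,0,0],[0.2,0,-2,64,0,0,0],[0.2,0,-2,70,0,0,0],[0.2,0,-2,70,0,0,0],[0.2,0,-2,70,0,0,0]]'; python3 go.py 0 0 .081
python3 - <<'E'
from h import *
im,d=vision.capture("side");cv2.imwrite("pics/s4.png",cv2.resize(im[140:290,200:380,::-1],None,fx=4,fy=4,interpolation=cv2.INTER_CUBIC))
E
```

```text
time_s: 5.17
tcp_pos: [0.5464, -0.1082, 0.265]
ee_rot: [[0.284, -0.959, -0.0], [-0.959, -0.284, -0.0], [0.0, 0.0, -1.0]]
wrist_force: [-0.2, -0.5, -0.3]
gripper_width: 0.602
gripper_force: 0.0
shift mm [0.6 0.7 2. ] turn [ 0.   -0.01 -0.  ]
now local 0.0006592675601563211 0.000645436602234919 tip 0.08296754531977296 t 5.1667 F [-0.2 -0.5 -0.3] q [  5.  24. -20.   0. -47.  11.] w 0.6016119303658836
```

View pics/s4.png

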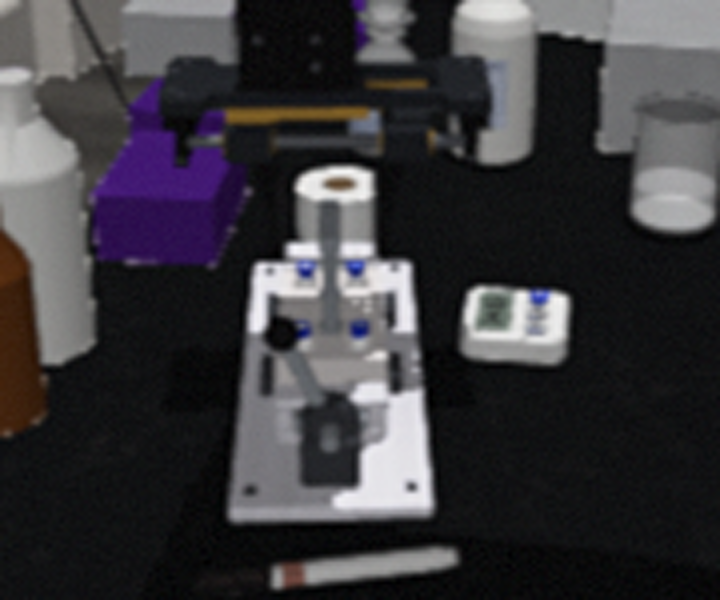

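Run:
```python
from h import *
C=np.array([.546,-.109]);a=np.radians(16.5);u=np.array([np.cos(a),np.sin(a)]);v=np.array([-u[1],u[0]])
print((proj("side",[np.r_[C+x*u+y*v,z] for x,y,z in((0.026,0,.083),(-.026,0,.083),(-.026,0,.15),(0,0,.104),(0,.031,.104),(0,-.031,.104))])-[200,140])*4)
im,d=vision.capture("top");P=cloud("side",np.ones((400,640),bool),vision.capture("side")[1]);L=np.c_[(P[:,:2]-C)@u,(P[:,:2]-C)@v,P[:,2]]
q=L[(abs(L[:,0])<.09)&(abs(L[:,1])<.05)&(L[:,2]>.07)&(L[:,2]<.145)]
for x in np.arange(-.09,.09,.01):
    w=q[(q[:,0]>=x)&(q[:,0]<x+.01)]
    if len(w):print(x.round(2),len(w),w.min(0).round(3),w.max(0).round(3))
cv2.imwrite("pics/s5.png",cv2.resize(np.clip(vision.capture("side")[0][160:230,250:320,::-1].astype(float)*3,0,255).astype(np.uint8),None,fx=8,fy=8))
```

```text
[[287.42123744 247.75735794]
 [371.94369929 246.69254722]
 [371.42492366 146.50111485]
 [329.1699261  216.45743392]
 [328.66512083 238.91738012]
 [329.64468574 195.35351493]]
-0.05 3 [-0.04   0.008  0.141] [-0.04   0.012  0.145]
-0.04 52 [-0.038  0.008  0.083] [-0.031  0.015  0.143]
-0.03 63 [-0.029 -0.009  0.084] [-0.024  0.012  0.145]
-0.01 35 [-0.004 -0.023  0.071] [-0.001  0.031  0.105]
-0.0 80 [ 0.    -0.025  0.071] [0.008 0.034 0.106]
0.02 21 [ 0.029 -0.007  0.088] [0.03  0.013 0.134]
0.03 84 [ 0.03  -0.01   0.084] [0.04  0.016 0.145]
0.04 17 [0.04  0.01  0.121] [0.045 0.015 0.145]
```

View pics/s5.png

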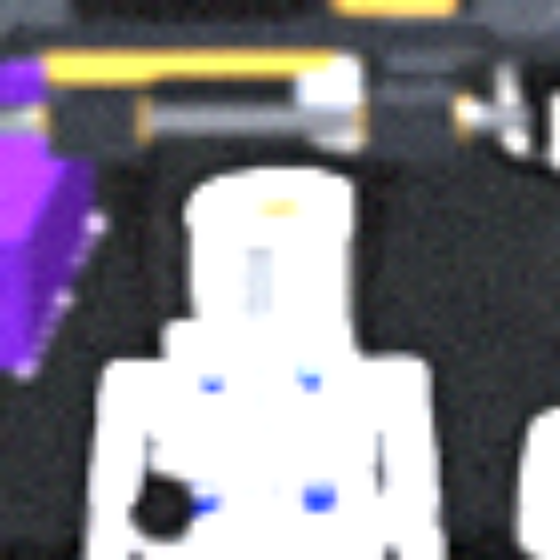

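The picture shows only dark fingers on a dark background, either side of the film roll at about (150,250) and (380,250). Depth is clearer: the pads sit at local x −24 and +29 mm with tips at 83 mm, straddling the bar. I'll close on it.

```bash
python3 -m creep '[[-0.2,0,0,1,0,0,0],[-0.5,0,0,1,0,0,0],[-0.7,0,0,1,0,0,0],[-1,0,0,1,0,0,0],[-1,0,0,1,0,0,0],[-1,0,0,1,0,0,0],[-1,0,0,1,0,0,0],[-1,0,0,1,0,0,0]]'
```

```text
time_s: 6.03
tcp_pos: [0.5466, -0.1089, 0.2637]
ee_rot: [[0.283, -0.959, 0.001], [-0.959, -0.283, 0.0], [0.0, -0.001, -1.0]]
wrist_force: [0.9, 1.0, -0.9]
gripper_width: 0.157
gripper_force: 30.0
```

```bash
python3 -m creep '[[-1,0,0,-1,0,0,0],[-1,0,0,-4,0,0,0],[-1,0,0,-9,0,0,0],[-1,0,0,-15,0,0,0],[-1,0,0,-22,0,0,0],[-1,0,0,-29,0,0,0],[-1,0,0,-36,0,0,0],[-1,0,0,-43,0,0,0]]'
python3 -m creep '[[-1,0,0,-8,0,0,0],[-1,0,0,-17,0,0,0],[-1,0,0,-26,0,0,0],[-1,0,0,-35,0,0,0],[-1,0,0,-43,0,0,0],[-1,0,0,-50,0,0,0],[-1,0,0,-55,0,0,0],[-1,0,0,-58,0,0,0]]'
python3 -m creep '[[-1,0,0,0,0,0,0],[-1,0,0,0,0,0,0],[-1,0,0,0,0,0,0],[-1,0,0,0,0,0,0],[-1,0,0,0,0,0,0],[-1,0,0,0,0,0,0]]'
python3 - <<'E'
from h import *
im,d=vision.capture("side");cv2.imwrite("pics/s6.png",cv2.resize(im[110:270,200:380,::-1],None,fx=4,fy=3.7,interpolation=cv2.INTER_CUBIC))
E
```

```text
time_s: 6.7
tcp_pos: [0.5464, -0.109, 0.3078]
ee_rot: [[0.283, -0.959, 0.001], [-0.959, -0.283, 0.0], [0.0, -0.001, -1.0]]
wrist_force: [0.7, -0.2, -5.2]
gripper_width: 0.157
gripper_force: 30.0
time_s: 7.37
tcp_pos: [0.5465, -0.1089, 0.3656]
ee_rot: [[0.283, -0.959, 0.001], [-0.959, -0.283, 0.0], [0.0, -0.001, -1.0]]
wrist_force: [-1.0, -0.3, -3.4]
gripper_width: 0.152
gripper_force: 30.0
time_s: 7.87
tcp_pos: [0.5464, -0.1089, 0.3644]
ee_rot: [[0.283, -0.959, -0.001], [-0.959, -0.283, -0.0], [-0.0, 0.001, -1.0]]
wrist_force: [0.3, 0.6, -4.3]
gripper_width: 0.157
gripper_force: 30.0
```

View pics/s6.png

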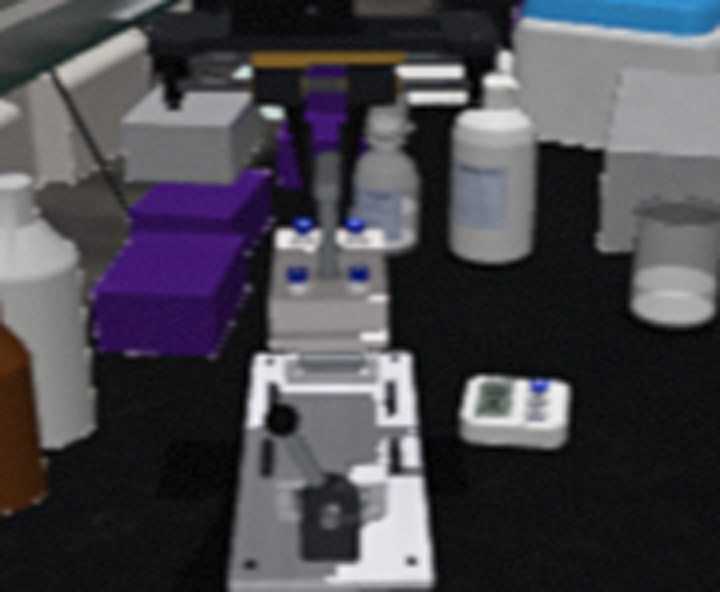

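The carrier hangs level above the dock at crop (328,290). All four blue caps are in their wells (about (303,226), (355,226), (297,275) and (359,275)), and the lever is still over at (282,418). I'm handing it in.

```bash
python3 -c "
from station import r
print(r.finish_job())"
```

```text
the job is handed in; nothing more can be done
None
```

The job is handed in (no verdict came back): I flipped the cam lever fully over and lifted the carrier by its bar, and it hangs level and still about 10 cm above the seat, still gripped, with all four vials in their wells.

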